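# Clear the sawing stand with the scraper block

## Robot

A 7-joint arm with a two-finger parallel gripper is mounted at the origin on the work surface. World frame = base frame: x ahead of the robot, y to its left, z up, the work surface at z = 0. Lengths are in m, angles in rad, forces in N, time in s.
With the tool pointing down it reaches from about 0.425 to 0.95 m from the base axis. Payload 4.7 kg.
Tool frame: the origin (TCP) lies on the centre line of the jaws, within the pads' length; the fingertips stand robot.nose_length ahead of it and the grasp point (between the pads) lies 8 mm behind it (robot.nose_length is the distance from the TCP to the fingertips, in m); z points along the fingers, y is the line along which they close (so a half turn about z gives the same grasp; the last joint's range is limited). The gripper opens to 85 mm and grips with 20 to 120 N. Pads are 22 mm wide; open, the fingers measure 114 mm over their backs; the gripper's body (76 mm by 85 mm) begins 54 mm behind the grasp point. The pads swing forward as they close: fully open they stand 13 mm farther back than shut.
Start: joints at [-1.363, 0.469, -0.049, 1.532, 0.024, 1.141, -0.082], TCP at [0.158, 0.656, 0.242] pointing down, gripper open.
Joint ranges: [-2.59, 2.59], [-0.33, 1.99], [-1.39, 1.29], [0.1, 2.45], [-1.04, 4.18], [0.21, 1.99], [-2.66, 2.66]. Speed limits (rad/s): [2.57, 2.57, 3.14, 3.14, 3.14, 3.14, 3.14].

## Interface

Orientations are given as [roll, pitch, yaw] about the fixed x, y, z axes, in that order (R = Rz(yaw) Ry(pitch) Rx(roll)).
In Python, from plant import robot gives the robot as it stands. Calls block until the motion is done:
- robot.goto(position, orientation): joint-space move of the TCP to a pose.
- robot.move_straight(position, vel=0.15, attitude=None, contact_N=None): straight line of the TCP; attitude=None keeps the orientation; vel is the mean speed in m/s. With contact_N (N) it stops when the force on the tool has changed by that much, and returns True; else False.
- robot.move_joints(angles): joint-space move.
- robot.grip(opening, strength=None): opening from 0.0 (shut) to 1.0 (fully open); strength is the grip in N (None keeps the last); returns when the fingers have stopped.
- robot.sleep(seconds).
- robot.inverse_kinematics(position, orientation): joint angles nearest the present ones, or None.
- robot.sense(): the state.
- robot.grab_frame(name): name is "side" or "top" or "wrist"; returns a dict with "image" (384x512x3 uint8, red, green, blue), "range_z" (384x512 float32, m along the optical axis (not along the pixel's ray), 0 where there is no reading), "fx", "fy", "cx", "cy" (pixels), "R" (3x3) and "t" (3): a world point X has camera coordinates R X + t. Camera axes: x right, y down, z forward; pixel columns grow to the right and rows downward; lengths in m; the calibration is good to about 2 mm. A picture is of the moment at which its call begins.
A pose or a line that the arm cannot do raises robot.IKError and nothing moves.
- robot.close_job(): hands the job in; it is judged then, once.
The state is a dict: "t": time; "joint_pos": joint angles; "joint_velocities": joint speeds; "effort": joint torques, N m; "tcp_pos": TCP position; "tcp_rot": TCP orientation; "wrist_force": force on the tool from outside, world axes, zero at the start; "torque": the same for the moment, N m; "opening": opening from 0.0 (shut) to 1.0 (fully open); "gripper_force": force on a finger pad.
Only numpy, scipy, OpenCV 4.12 (cv2) and the standard library are available. Lean on these libraries where they do the work, as an engineer would, in place of code of your own. Each camera call takes 0.05 s, during which the arm holds its last target. There are 200 camera calls.

## Task

Take the scraper block from the tool tray and sweep all five brass and copper offcuts off the steel sheet into the open catch drawer below its edge, touching the sharp offcuts with the scraper only, never with the gripper. Stand the scraper back on its foot inside the tool tray and push the drawer fully shut; leave the steel bench block on the sheet, the jar and the bur stand where they are.

Things in the scene. Friction and masses are not known exactly. Their poses are not given: they have to be found in the camera images.
- bench: Fixed sawing stand: wooden box 280 (x) x 220 (y) mm covered with a flat rimless steel sheet, its top 79 mm above the table. Origin: centre of the underside, on the table. Its -x axis points to the end where the catch drawer slides out (robot's left). The sheet runs from x = -145 mm (the edge over the drawer, where offcuts are swept off) to +140 mm, and y = -110 to +110 mm.
- drawer (a joint): Opening of the catch drawer in m: 0 shut (its front flush with the end of the stand), up to 0.14 out along the stand's -x. It starts 0.105 to 0.13 open. It slides with about 1.5 N of friction and stays where it is left; it stops firmly at 0.
- drawer_in (a point): Centre of the inner floor of the drawer (moves with it, axes as the stand). Floor 12 mm above the table, inner space 223 (x) x 174 (y) mm, side walls 38 mm above the floor, and their tops 29 mm below the steel sheet's surface. Only the part that is pulled out lies open below the sheet's edge.
- drawer_front (a point): Centre of the outer face of the drawer's plain wooden front (moves with it, axes as the stand; the face looks along -x). The face is 186 mm wide and spans 8 to 58 mm above the table; this point is 33 mm above the table. It has a black finger hole and no handle.
- scraper: Scraper block, about 130 g, symmetric: a black foot 26 (x) x 120 (y) x 10 mm high and on it an orange grip 22 (x) x 90 (y) mm that reaches from 10 to 46 mm above the underside. Origin: centre of the foot's underside; z up. It stands on its foot in the tool tray. The foot's long flat side, facing x, pushes the offcuts.
- tool_tray: Fixed shallow dark wooden tray for the scraper, 92 (x) x 180 (y) mm outside, rim 14 mm above the table, walls 5 mm, floor 5 mm thick. Origin: centre of the underside, on the table.
- bench_block: Loose dark steel bench block 50 x 50 x 20 mm high, about 360 g, standing near the closed end of the steel sheet, at x = 103 to 108 mm of the stand, so that x from 10 to 70 mm is free to set the scraper down behind the offcuts. Origin: centre of its underside. Bystander.
- bur_stand: Loose grey round bur stand, stepped, base diameter 110 mm, 74 mm high to the bur tips. Origin: centre of its underside. Bystander beyond the stand.
- jar: Loose glass jar with a brass-coloured cap, diameter 68 mm, 85 mm high. Origin: centre of its underside. Bystander beyond the stand.
- offcut1: Loose offcut, about 16 g: brass strip 26 (x) x 12 (y) x 6 mm high. It starts flat on the steel sheet, its origin (centre of its underside) 35 to 135 mm from the edge over the drawer and within 77 mm of the middle line y = 0 of the stand.
- offcut2: Loose offcut, about 16 g: copper square 18 x 18 x 6 mm high. It starts flat on the steel sheet, its origin (centre of its underside) 35 to 135 mm from the edge over the drawer and within 77 mm of the middle line y = 0 of the stand.
- offcut3: Loose offcut, about 16 g: brass disc, diameter 20, 6 mm high. It starts flat on the steel sheet, its origin (centre of its underside) 35 to 135 mm from the edge over the drawer and within 77 mm of the middle line y = 0 of the stand.
- offcut4: Loose offcut, about 16 g: copper bar end 18 (x) x 10 (y) x 9 mm high. It starts flat on the steel sheet, its origin (centre of its underside) 35 to 135 mm from the edge over the drawer and within 77 mm of the middle line y = 0 of the stand.
- offcut5: Loose offcut, about 16 g: brass corner piece, stepped, about 24 (x) x 16 (y) x 6 mm high. It starts flat on the steel sheet, its origin (centre of its underside) 35 to 135 mm from the edge over the drawer and within 77 mm of the middle line y = 0 of the stand.

How it is judged:
By the outcome, as a careful person would: the job done as asked, in the order asked, and still so for the second after the job is handed in, with the robot touching nothing.
It also fails if it takes over 70 s, if anything falls off the work surface, if the arm or the gripper's body presses on something with over 40 N, if the wrist force passes 120 N, or if a joint passes its speed limit or range.

## Working session

There is one attempt and no reset: what is moved stays moved. The work goes in short steps, each a Python script; the robot and the scene stay as the last script left them, time stands still between calls to the robot, and variables do not carry over. Pictures are saved under pics/ and viewed, at most 10 in all, crops included, and the job is handed in when it is done.

```bash
mkdir -p pics; ls; python3 - <<'E'
from plant import robot
import cv2,numpy as np,pickle
ims={}
for n in ("top","side"):
    f=robot.grab_frame(n); ims[n]=f
    cv2.imwrite(f"pics/{n}0.png",f["image"][:,:,::-1])
    print(n,f["fx"],f["cx"],f["cy"],f["R"],f["t"],(f["range_z"]>0).mean())
pickle.dump(ims,open("f0.pkl","wb"))
s=robot.sense();print(s["t"],s["tcp_rot"],s["wrist_force"],robot.nose_length,s["opening"])
E
```

```text
pics
top 447.5619607531679 258.05433083239234 190.31940831814887 [[ 0.13212062 -0.99121876 -0.00543257]
 [-0.97109325 -0.12833499 -0.20126606]
 [ 0.19880151  0.03186692 -0.97952155]] [-0.16982487  0.59731142  0.8408557 ] 0.9961395263671875
side 408.71307680913714 254.18021650095568 191.1572464907661 [[-0.97819113 -0.20698227 -0.01733336]
 [-0.12201964  0.64017777 -0.75847454]
 [ 0.16808722 -0.73981806 -0.65147212]] [0.56985688 0.19938683 0.62753446] 0.9957733154296875
0.1 [-3.13981869e+00  4.45408845e-05  2.90479066e+00] [-0.07337818  0.67274597  0.71009089] 0.011 1.0025208416499567
```

View pics/top0.png

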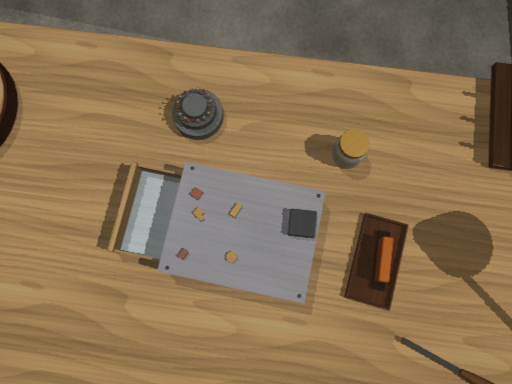

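View pics/side0.png

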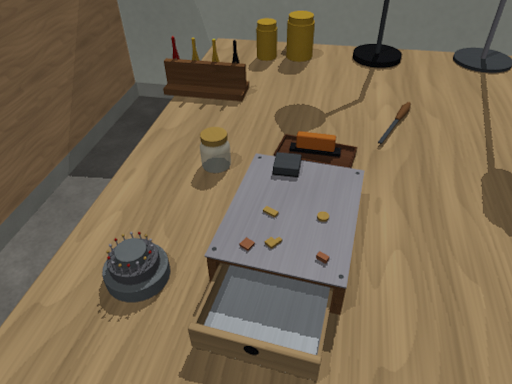

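The top view shows the sheet with corners near (188,165), (325,188), (302,301) and (160,270), and the drawer open to the left. Five offcuts lie at (197,194), (199,214), (236,210), (231,257) and (183,254). The block is at (302,223), the scraper at (385,260), and the tray around (376,260). The side view agrees.

```bash
cat > h.py <<'E'
import numpy as np,cv2
def ray(f,uv,z):
    """pixels -> world points on plane at height z"""
    uv=np.atleast_2d(np.asarray(uv,float)); R=np.array(f["R"]);t=np.array(f["t"])
    d=np.c_[(uv[:,0]-f["cx"])/f["fx"],(uv[:,1]-f["cy"])/f["fy"],np.ones(len(uv))]@R
    c=-R.T@t
    return c+d*((z-c[2])/d[:,2])[:,None]
def cloud(f):
    h,w=f["range_z"].shape;u,v=np.meshgrid(np.arange(w),np.arange(h));z=f["range_z"]
    P=np.stack([(u-f["cx"])/f["fx"]*z,(v-f["cy"])/f["fy"]*z,z],-1)-np.array(f["t"])
    return P@np.array(f["R"])
def blobs(m,amin=15):
    cs,_=cv2.findContours(m.astype(np.uint8),cv2.RETR_EXTERNAL,cv2.CHAIN_APPROX_NONE)
    return sorted([c[:,0] for c in cs if cv2.contourArea(c)>=amin],key=lambda c:-cv2.contourArea(c.reshape(-1,1,2)))
def rect(f,c,z):
    P=ray(f,c,z)[:,:2]; (cx,cy),(a,b),_=r=cv2.minAreaRect((P*1000).astype(np.float32))
    B=cv2.boxPoints(r)/1000; e=[B[1]-B[0],B[2]-B[1]]; l=max(e,key=np.linalg.norm)
    return np.array([cx,cy])/1000, sorted([a,b]), np.arctan2(l[1],l[0])
E
python3 - <<'E'
from h import *
import pickle
fs=pickle.load(open("f0.pkl","rb"))
for n in fs:
    f=fs[n];im=f["image"];hsv=cv2.cvtColor(im,cv2.COLOR_RGB2HSV);P=cloud(f)
    H,S,V=cv2.split(hsv);Z=P[...,2]
    print(n)
    m=(abs(Z-.079)<.012)&(S<70)&(V>60)
    c=blobs(cv2.morphologyEx(m.astype(np.uint8),cv2.MORPH_OPEN,np.ones((5,5))))[0];hull=cv2.convexHull(c.reshape(-1,1,2))[:,0]
    print("sheet",rect(f,hull,.079),np.median(Z[m]))
    sh=np.zeros(H.shape,np.uint8);cv2.fillPoly(sh,[hull.astype(np.int32)],1);sh=cv2.erode(sh,np.ones((5,5)))
    for c in blobs((sh>0)&(S>100)&(V>80),8):print(" off",c.mean(0).round(),rect(f,c,.085),hsv[tuple(c[len(c)//2][::-1])])
    c=blobs((sh>0)&(V<70),100)
    for q in c: print(" block",rect(f,q,.099))
    o=(S>170)&((H<12))&(V>120)&(Z>.02)
    for q in blobs(o,100)[:2]:print(" orange",q.mean(0),rect(f,q,.051),np.percentile(Z[o],[5,50,95]))
    w=(Z>.03)&(Z<.075)
    for q in blobs(w,300):print(" mid",q.mean(0).round(),rect(f,q,.05))
    t=(V<90)&(Z<.03)&(Z>0.003)
    for q in blobs(t,600)[:3]:print(" dark",q.mean(0).round(),rect(f,q,.014))
E
```

```text
top
sheet (array([ 0.52885675, -0.07144182]), [219.98455810546875, 284.8641662597656], np.float32(1.4902833)) 0.07909106676745217
 off [231. 256.] (array([ 0.47547733, -0.05657096]), [17.2845401763916, 17.55328369140625], np.float32(0.92706865)) [ 18 109 150]
 off [199. 214.] (array([0.54819189, 0.01572661]), [14.967079162597656, 23.8112735748291], np.float32(0.92729574)) [ 19 143 148]
 off [196. 193.] (array([0.5884342 , 0.02882808]), [16.826087951660156, 18.34164047241211], np.float32(1.1156883)) [  9 135 127]
 off [235. 210.] (array([ 0.56540088, -0.05172276]), [11.874825477600098, 24.841033935546875], np.float32(-0.45987082)) [ 21 132 153]
 off [183. 253.] (array([0.46891162, 0.03519721]), [10.155210494995117, 16.54644012451172], np.float32(-0.44262597)) [ 10 133 128]
 block (array([ 0.55490369, -0.18074811]), [50.27497100830078, 51.22567367553711], np.float32(0.014570752))
 mid [197. 114.] (array([0.76907153, 0.06050789]), [103.75489044189453, 105.18539428710938], np.float32(1.4474705))
 mid [136. 210.] (array([0.54558405, 0.13159009]), [109.00447082519531, 186.71212768554688], 
[... 1855 characters left out ...]
 mid [21.  9.] (array([ 1.82529834, -1.07367004]), [120.75169372558594, 313.590087890625], np.float32(-1.5306576))
 mid [316. 139.] (array([ 0.5104118 , -0.34039597]), [51.56913757324219, 89.46675872802734], np.float32(-0.024580717))
 mid [300.  45.] (array([ 0.61769946, -0.90026276]), [89.9673080444336, 148.00787353515625], np.float32(-1.4708576))
 dark [258. 287.] (array([0.54253577, 0.08779274]), [118.166015625, 179.2391357421875], np.float32(-0.07968981))
 dark [315. 152.] (array([ 0.50832629, -0.34450565]), [98.3788070678711, 179.6381072998047], np.float32(-0.14695257))
 dark [207.  90.] (array([ 0.85829022, -0.59893134]), [114.58155059814453, 253.2320098876953], np.float32(0.11716438))
```

```bash
cat >> h.py <<'E'
th=1.490-np.pi; ex=np.array([np.cos(th),np.sin(th)]); ey=np.array([-ex[1],ex[0]])
O=np.array([.5278,-.0708])+.0025*ex
S2W=lambda x,y: O+x*ex+y*ey
W2S=lambda p: ((np.asarray(p)-O)@ex,(np.asarray(p)-O)@ey)
YS=th+np.pi/2
E
python3 - <<'E'
from h import *
import pickle
from plant import robot
fs=pickle.load(open("f0.pkl","rb"))
f=fs["top"]
for n,p in zip("disc corner square strip bar".split(),[(.475,-.0562),(.5477,.0158),(.5879,.0292),(.5645,-.0513),(.4679,.0341)]):print(n,np.round(W2S(p),4))
for n in fs:
    f=fs[n];P=cloud(f);Z=P[...,2]
    m=(Z>.047)&(Z<.06)&(abs(P[...,0]-.51)<.07)&(abs(P[...,1]+.355)<.04)
    print(n,rect(f,blobs(m,50)[0],.051),np.median(Z[m]))
    d=(Z>.045)&(Z<.056)&(abs(P[...,0]-.545)<.08)&(P[...,1]>.15)
    print(" drawer wall max -x:",np.percentile(((P[d][:,:2]-O)@ex),[1,5]))
for yaw in (0,np.pi):
    print([robot.inverse_kinematics(p,[np.pi,0,yaw-.05]) for p in ([.51,-.355,.15],[*S2W(.04,.045),.15],[*S2W(-.14,-.045),.15])])
E
```

```text
disc [-0.0128 -0.0538]
corner [-0.0904  0.0128]
square [-0.107   0.0518]
strip [-0.0249  0.035 ]
bar [-0.1022 -0.0682]
top (array([ 0.51276001, -0.35666861]), [22.24855613708496, 88.93208312988281], np.float32(-0.026842134)) 0.05086799171180613
 drawer wall max -x: [-0.25695063 -0.2554745 ]
side (array([ 0.5101037 , -0.35212845]), [25.16979217529297, 89.13396453857422], np.float32(-0.019668322)) 0.05059159750696441
 drawer wall max -x: [-0.25905038 -0.25872085]
[array([-0.17943913,  0.73115998,  1.11007397,  1.80178524, -0.73876732,
        1.09346588, -0.42121256]), array([-0.64694716,  0.68612262,  1.15135859,  1.89888531, -0.72790584,
        1.05461636, -0.80539593]), array([-0.8916499 ,  0.381134  ,  0.83822138,  2.07616003, -0.38030104,
        0.84054026, -1.4507584 ])]
[array([-0.01531365,  0.58291915,  0.79638212,  1.79381277, -0.49492423,
        0.97634734,  2.5054941 ]), array([-0.31012515,  0.46048446,  0.58535937,  1.88287648, -0.32082579,
        0.89237572,  1.95212392]), array([-0.51216738,  0.30064097,  0.34625148,  2.0578429 , -0.13989302,
        0.80488743,  1.43779059])]
```

```bash
python3 - <<'E'
from h import *
from plant import robot
D=[np.pi,0,-.025]
robot.goto([.512,-.355,.12],D)
robot.move_straight([.512,-.355,.038],vel=.12)
robot.grip(0.0,70); s=robot.sense();print(s["t"],s["opening"],s["gripper_force"],s["wrist_force"])
robot.move_straight([.512,-.355,.17],vel=.15)
robot.goto([*S2W(.04,.04),.17],[np.pi,0,YS])
s=robot.sense();print(s["t"],s["opening"],s["wrist_force"],s["tcp_pos"],S2W(.04,.04))
f=robot.grab_frame("side");cv2.imwrite("pics/side1.png",f["image"][:,:,::-1])
E
```

```text
5.275 0.240977184600884 69.95956420898438 [-0.4316802  -0.32307812  2.7623845 ]
7.275 0.23850439208986998 [-0.39392578  0.44580246 -1.40309376] [ 0.56378036 -0.11803245  0.17013532] [ 0.5642394  -0.11638969]
```

View pics/side1.png

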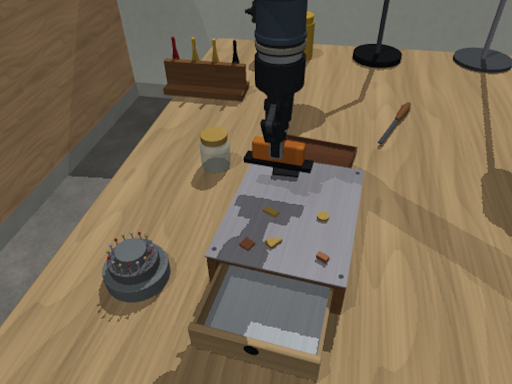

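The scraper (278,155) is held level, above the sheet behind the offcuts. Next is the first sweep.

```bash
cat >> h.py <<'E'
def sweep(robot,ya,yb,xa=.035,xe=-.142):
    att=[np.pi,0,YS]
    robot.goto([*S2W(xa,ya),.17],att)
    robot.move_straight([*S2W(xa,ya),.119],vel=.15,attitude=att)
    hit=robot.move_straight([*S2W(xa,ya),.107],vel=.02,contact_N=4)
    z=robot.sense()["tcp_pos"][2]; zz=z+.0007
    robot.move_straight([*S2W(xa,ya),zz],vel=.02)
    print("down",hit,z,robot.sense()["t"])
    robot.move_straight([*S2W(xe,yb),zz],vel=.08)
    s=robot.sense();print("end",s["wrist_force"],W2S(s["tcp_pos"][:2]),s["opening"],s["t"])
    robot.move_straight([*S2W(xe,yb),.17],vel=.15)
E
python3 - <<'E'
from h import *
from plant import robot
sweep(robot,.042,.038)
robot.goto([*S2W(.035,-.056),.17],[np.pi,0,YS])
f=robot.grab_frame("side");cv2.imwrite("pics/side2.png",f["image"][:,:,::-1])
E
```

```text
down True 0.11246232009233315 8.75
end [ 0.11587496 -1.25426065 -0.72031923] (np.float64(-0.1415679662776999), np.float64(0.03799903344375475)) 0.24454308016680415 11.1167
```

View pics/side2.png

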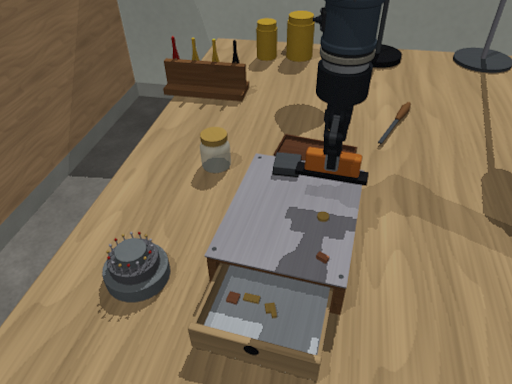

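The first sweep put three offcuts in the drawer, at (233,298), (252,298) and (271,309). Two remain on the sheet at (323,216) and (322,257).

```bash
python3 - <<'E'
from h import *
from plant import robot
sweep(robot,-.058,-.046)
robot.goto([*S2W(.06,.02),.20],[np.pi,0,YS])
f=robot.grab_frame("side");cv2.imwrite("pics/side3.png",f["image"][:,:,::-1])
E
```

```text
down True 0.11240481578911783 13.9333
end [ 0.41263244  0.08638889 -0.63564881] (np.float64(-0.14164124031459271), np.float64(-0.046009912031901024)) 0.24142005555197932 16.3
```

View pics/side3.png

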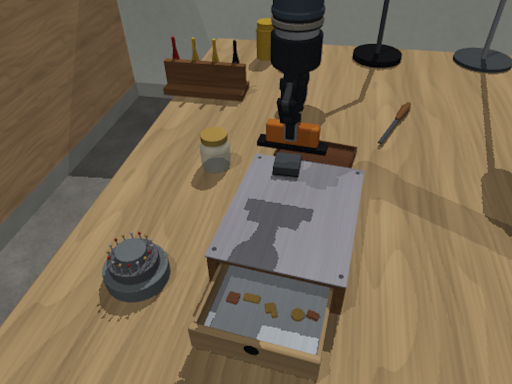

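All five offcuts are in the drawer, at (233,298), (252,298), (271,309), (298,314) and (313,315). The sheet is clear apart from the block. The scraper goes back now.

```bash
python3 - <<'E'
from h import *
from plant import robot
T=[.510,-.346];A=[np.pi,0,-.146]
robot.goto([*T,.17],A)
robot.move_straight([*T,.048],vel=.15,attitude=A)
print(robot.move_straight([*T,.034],vel=.02,contact_N=3),robot.sense()["tcp_pos"][2])
robot.grip(.6); robot.sleep(.2)
robot.move_straight([*T,.20],vel=.15)
robot.grip(0.0,40)
# drawer push approach: tool tilted, tips leading along stand +x
from scipy.spatial.transform import Rotation as Ro
xd=np.array([*ex,0]);yd=np.array([*ey,0]);up=np.array([0,0,1.])
a=np.radians(40);tz=np.cos(a)*-up+np.sin(a)*xd
for sg in (1,-1):
    ty=sg*yd; M=np.c_[np.cross(ty,tz),ty,tz]; e=Ro.from_matrix(M).as_euler("xyz")
    ok=[]
    for xf in (-.34,-.29,-.14):
        tip=np.array([*S2W(xf,0),.036]); q=robot.inverse_kinematics(tip-robot.nose_length*tz,e); ok.append(None if q is None else q.round(2))
    print(sg,e,ok)
for n in ("top","side"):
    f=robot.grab_frame(n);cv2.imwrite(f"pics/{n}4.png",f["image"][:,:,::-1])
print(robot.sense()["t"])
E
```

```text
True 0.03847720397687773
1 [3.14159265 0.6981317  1.49      ] [array([-1.21,  1.  ,  0.8 ,  1.58, -0.11,  1.21, -0.57]), array([-1.19,  0.97,  0.82,  1.67, -0.09,  1.13, -0.53]), array([-1.1 ,  0.91,  0.88,  1.9 , -0.04,  0.89, -0.4 ])]
-1 [ 3.14159265 -0.6981317  -1.65159265] [array([-0.1 ,  1.21, -1.19,  1.5 ,  1.18,  1.94,  1.6 ]), array([-0.02,  1.18, -1.19,  1.59,  1.18,  1.91,  1.6 ]), array([ 0.24,  1.11, -1.19,  1.82,  1.23,  1.82,  1.66])]
22.575
```

View pics/side4.png

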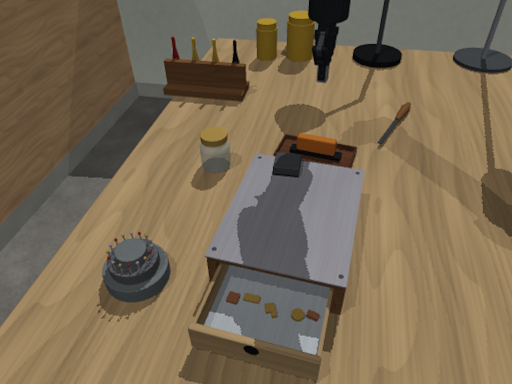

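The scraper stands on its foot in the tray (316,147), the block is in place, and the offcuts are in the drawer. I'll push the drawer shut with tilted fingertips so they clear the sheet's overhang.

```bash
python3 - <<'E'
from h import *
from plant import robot
xd=np.array([*ex,0]);a=np.radians(40);tz=np.array([0,0,-np.cos(a)])+np.sin(a)*xd
e=[np.pi,a,1.49]
tcp=lambda x,z: np.array([*S2W(x,0),z])-robot.nose_length*tz
tipx=lambda: W2S((np.array(robot.sense()["tcp_pos"])+robot.nose_length*tz)[:2])[0]
p=robot.sense()["tcp_pos"];robot.move_straight([p[0],p[1],.30],vel=.2)
robot.goto(tcp(-.31,.25),e)
robot.move_straight(tcp(-.31,.036),vel=.15)
for xg,v,N in ((-.17,.06,12),(-.17,.06,12),(-.135,.025,12)):
    h=robot.move_straight(tcp(xg,.036),vel=v,contact_N=N)
    s=robot.sense();print(h,tipx(),s["wrist_force"],s["t"])
f=robot.grab_frame("side");cv2.imwrite("pics/side5.png",f["image"][:,:,::-1])
E
```

```text
False -0.17005412152083932 [-0.76622813  0.98503754  0.47702044] 29.425
False -0.1700729047059812 [-0.62660733  0.66147417 -0.86877437] 29.675
True -0.14644644163358786 [ 1.11889721 -0.18763501  0.32313751] 30.6417
```

View pics/side5.png

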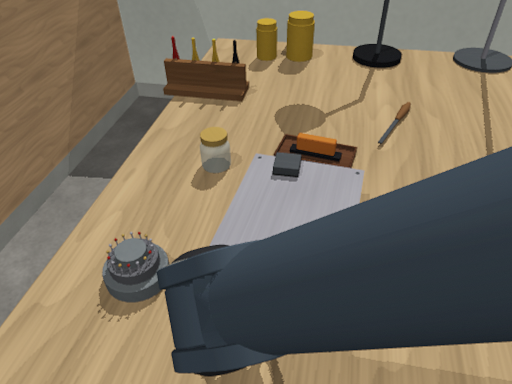

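The arm hides the drawer in this view. The tray and block look unchanged. I'll push once more to confirm the stop, then back off and measure.

```bash
python3 - <<'E'
from h import *
from plant import robot
xd=np.array([*ex,0]);a=np.radians(40);tz=np.array([0,0,-np.cos(a)])+np.sin(a)*xd
tcp=lambda x,z: np.array([*S2W(x,0),z])-robot.nose_length*tz
tipx=lambda: W2S((np.array(robot.sense()["tcp_pos"])+robot.nose_length*tz)[:2])[0]
for i in range(2):
    h=robot.move_straight(tcp(-.132,.036),vel=.02,contact_N=15)
    print(h,tipx(),robot.sense()["wrist_force"])
robot.move_straight(tcp(-.23,.036),vel=.06)
robot.move_straight(tcp(-.27,.25),vel=.2)
robot.move_joints([-1.363,.469,-.049,1.532,.024,1.141,-.082])
for n in ("top","side"):
    f=robot.grab_frame(n);P=cloud(f);S=(P[...,:2]-O)
    X,Y,Z=S@ex,S@ey,P[...,2]
    m=(abs(Y)<.09)&(Z>.015)&(Z<.06)&(X<-.12)&(X>-.3)
    print(n,m.sum(),np.percentile(X[m],[1,50]) if m.any() else "")
    cv2.imwrite(f"pics/{n}6.png",f["image"][:,:,::-1])
print(robot.sense()["t"])
a=cv2.imread("pics/top6.png");b=cv2.imread("pics/side6.png")
cv2.imwrite("pics/both6.png",np.vstack([a[60:330,60:460],b[90:360,60:460]]))
E
```

```text
True -0.14641293941051944 [-0.05383999 -0.19905009  0.35290543]
True -0.14644647667826208 [-0.26107406  0.81508777 -0.17834702]
top 0 
side 2071 [-0.14153639 -0.13986053]
36.4583
```

View pics/both6.png

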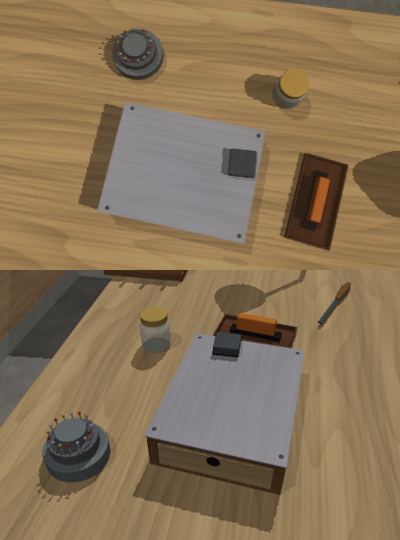

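The drawer is shut: its face at (213,462) measures x = -0.140, flush with the end of the stand. The sheet is clear apart from the block, the scraper stands in the tray (319,200), and the jar and bur stand are where they were.

```bash
python3 -c "
from plant import robot
print(robot.close_job())"
```

```text
the job is handed in; nothing more can be done
None
```

The job is handed in after about 36 s of robot time: all five offcuts are in the drawer, the scraper stands back in its tray, the drawer is fully shut, and the block, jar and bur stand look unmoved.

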